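# Close down the electronics bench: supply to zero, meter and solder into the drawer

## Robot

A 6-joint arm with a two-finger parallel gripper is mounted at the origin on the work surface. World frame = base frame: x ahead of the robot, y to its left, z up, the work surface at z = 0. Lengths are in m, angles in degrees, forces in N, time in s.
With the tool pointing down it reaches from about 0.4 to 0.825 m from the base axis. Payload 7 kg.
Tool frame: the origin (TCP) lies midway between the tips of the shut fingers; the grasp point (between the pads) lies ctrl.grasp_offset behind it (ctrl.grasp_offset is the distance from the TCP to the grasp point, in m); z points along the fingers, y is the line along which they close (so a half turn about z gives the same grasp; the last joint's range is limited). The gripper opens to 88 mm and grips with 3 to 60 N. Pads are 19 mm wide; open, the fingers measure 130 mm over their backs; the gripper's body (78 mm by 193 mm) begins 47 mm behind the grasp point.
Start: joints at [16.507, 20.546, 0.682, 0, -70.136, -16.507], TCP at [0.675, -0, 0.227] pointing down, gripper open.
Joint ranges: [-176.03, 176.03], [-82.01, 121.73], [-58.28, 71.71], [-173.87, 95.51], [-174.79, -0.11], [-173.66, 173.66]. Speed limits (degrees/s): [136.94, 136.94, 172.46, 180, 180, 180].

## Interface

Orientations are given as [roll, pitch, yaw] about the fixed x, y, z axes, in that order (R = Rz(yaw) Ry(pitch) Rx(roll)).
In Python, from plant import ctrl gives the robot as it stands. The module is installed in compiled form; this text tells all that it offers.
- The arm moves only by the tool send_rows, never from a script. Its argument "increments" is a list that holds one entry, the list of rows, each a list of 4 numbers: the shift along the world's x, y, z normalised to -1 to 1, where 1 is 0.2 m, then the turn about the world's z normalised to -1 to 1, where 1 is 1.5 rad. In form: [[[x, y, z, roll], ...]]. A call has 1 to 12 rows; each row is the pose to reach, as a shift and turn from the pose commanded when the call began; what a row does not reach only later rows make up. A row lasts 1/8 s, in which the tool goes at most 62.5 mm and 10.7 degrees, less where a joint would pass 70% of its speed; a pose out of reach is approached as far as the arm can. A call with a number of a shift or a turn outside -1 to 1 is refused whole. A call with a gripper value outside its range is refused whole. "jaw" is the opening, from 0 (shut) to 1 (fully open), set as the call begins (left out, the last holds). The fingers move at their own pace and stop on an object; the grip force is fixed at half the most. Time passes only in rows, so rows that repeat a pose let the fingers close. It gives the time, the measured TCP pose, the force, the opening and the grip force at its end, in the units of the state.
- ctrl.get_obs(): the state, without advancing time (a new reading comes with each control period).
- ctrl.snapshot(name): name is "scene" or "side" or "wrist"; returns the picture (420x560x3 uint8, red, green, blue); there is no depth.
- ctrl.calibration(name): a dict with "mtx" (3x3 intrinsics, pixels), "eye" and "attitude" of the camera in the world. Camera axes: x right, y up, looking along -z (the intrinsics and any distortion apply to the point x, -y, -z); pixel columns grow to the right and rows downward; lengths in m; the calibration is good to about 2 mm. A picture is of the moment at which its call begins: read the wrist's pose just before it. calibration takes no time and is no camera call; for the wrist camera it gives the pose at the moment of the call.
- ctrl.close_job(): hands the job in; it is judged then, once.
Trained networks look in the newest picture that a camera, given by its name, has taken for a name from the list of things; names that differ only in an ending like _2 or _b are one class to them, and where a whole thing is asked for, a point or a joint stands for the part that bears it (a point fixed in the world has none). Each returns a list of dicts, best first, with "conf" (0 to 1); they miss things now and then, are a little off and sometimes report something else, mostly with a low value. They report only what shows in the picture. A call takes as long as a camera call.
- ctrl.trace(thing, camera): "mask" (420x560 bool, what is visible of it) and "bbox" ([left, top, right, bottom] in pixels, round what is visible of it).
- ctrl.spot_point(thing, camera): "pixel" ([row, column] in pixels: a listed point, or the origin of a listed thing).
The state is a dict: "clock": time; "joint_pos": joint angles; "qvel": joint speeds; "tau": joint torques, N m; "tool_pos": TCP position; "orientation": TCP orientation; "force": force on the tool from outside, world axes, zero at the start; "moment": the same for the moment, N m; "opening": finger opening in m; "gripper_force": force on a finger pad.
Only numpy, scipy, OpenCV 4.12 (cv2) and the standard library are available. Lean on these libraries where they do the work, as an engineer would, in place of code of your own. Each camera call takes 0.05 s, during which the arm holds its last target. There are 200 camera calls.

## Task

Close down the bench: first turn the red voltage knob on the bench supply back (anticlockwise) all the way to its zero stop. Then put the green multimeter face up into the blue half of the open drawer and stand the solder spool upright in the red half, setting both down gently rather than dropping them, and finally push the drawer fully shut. Leave the white breadboard, the blue circuit board and the screwdriver where they are.

Things in the scene. Friction and masses are not known exactly. Their poses are not given: they have to be found in the camera images.
- cabinet: Low grey one-drawer unit, fixed to the bench, 230 deep (x) x 270 wide (y) x 90 high. Origin: bottom edge, middle of its front face (not its centre); its x axis points away from the robot into the unit, z up. It stands on the left or on the right of the bench. Its roof covers everything behind its front face.
- tray (a joint): How far the drawer is pushed in, m: 0 fully out, 0.19 fully shut; starts 0.005 to 0.04. Slides along the cabinet's x, friction about 1.5 N, stays where left. Inside: 200 deep, two halves 110 wide, divider 5 thick and 30 high, side walls 42 high; front panel 12 thick, 262 wide, top 58 above the drawer floor, which is 20 above the bench. Only the part in front of the cabinet's face is open to above.
- bay_blue (a point): Point on the floor of the blue-lined half of the drawer (left half seen from the robot), midway across its 110 width, 80 behind the inner face of the front panel. Moves with the drawer; axes as the cabinet's.
- bay_red (a point): The same point of the red-lined half (right half seen from the robot).
- tray_handle (a point): Middle of the drawer's bar handle: horizontal bar along y, about 100 long, 35 in front of the front panel's outer face, 50 above the bench. Moves with the drawer; axes as the cabinet's.
- supply: Desktop bench supply, fixed, grey with a dark top deck, 190 deep x 210 wide; deck 70 above the bench, with a raised hood 105 high along its rear 45 mm carrying a green display. Origin: bottom edge, middle of its rear face; its x axis points away from the robot, z up. It stands across from the cabinet. Two terminal posts, 12 high, on the deck.
- volts (a joint): Angle of the supply's voltage knob, rad: 0 at the zero stop, growing as it turns clockwise seen from above, up to 3.0; starts 0.6 to 1.45. Turns about the vertical with light friction (0.03 N m).
- volts_grip (a point): Point on the knob's axis at the height to grip. The knob is red, 44 across; its raised grip bar (42 long, 14 thick, from 14 above the deck to 44 above it; this point is 37 above the deck) with a white line at its pointing end (-x) lies along this frame's x axis; at joint 0 the bar lies along the supply's x axis. The zero mark on the deck is the red tick on the robot's side of the knob.
- meter: Pocket multimeter in green, 122 long (x) x 56 wide (y) x 30 high, with a black face making 34 mm and a dial reaching 40 mm, 0.22 kg or so. Lies face up, long side roughly along the world x. Origin: centre of its underside; z out of its face.
- spool: Solder spool, white and orange flanges with silvery solder, 50 diameter, 45 high, 0.25 kg or so, standing on one flange. Origin: centre of its underside; z up its axis.
- breadboard: White breadboard, 55 (x) x 165 (y) x 16 high, loose, beyond the work. Origin: centre of its underside. To be left alone.
- board: Small blue circuit board, 53 x 69 x 17 high, loose, on the roof of the drawer unit. Origin: centre of its underside. To be left alone.
- driver: Screwdriver with a yellow handle, 170 long (its x axis), loose, lying on the bench in front of the supply. Origin: underside, middle of its length. To be left alone.

How it is judged (in metres and radians):
On the way, in this order (a step that is already met when the one before it is completed fails the run):
1. the voltage knob is back at its zero stop (value of joint volts below 0.06 rad), for 0.1 s.
2. the multimeter lies face up in the blue half and the spool stands in the red half, both let go, the drawer still open (x of meter in the frame of bay_blue between -0.06 and 0.1 m and y of meter in the frame of bay_blue between -0.045 and 0.045 m and z of meter in the frame of bay_blue between -0.01 and 0.01 m and angle between each of meter, spool's own z axis and vertical below 0.15 rad and x of spool in the frame of bay_red between -0.06 and 0.1 m and y of spool in the frame of bay_red between -0.045 and 0.045 m and z of spool in the frame of bay_red between -0.01 and 0.01 m and contact force between each of meter, spool and the fingers below 0.3 N and value of joint tray below 0.11 m), for 0.1 s.
3. the drawer is fully shut (value of joint tray above 0.184 m), for 0.1 s.
At the end, for the whole second after the job is handed in: Knob within 0.06 rad of its zero stop; drawer within 6 mm of shut; in it, at rest, the multimeter face up in the blue half and the spool upright in the red half (within 10 mm of the floor, 0.15 rad of level, 45 mm of the half's middle across) (value of joint volts below 0.06 rad and value of joint tray above 0.184 m and x of meter in the frame of bay_blue between -0.06 and 0.1 m and y of meter in the frame of bay_blue between -0.045 and 0.045 m and z of meter in the frame of bay_blue between -0.01 and 0.01 m and angle between each of meter, spool's own z axis and vertical below 0.15 rad and x of spool in the frame of bay_red between -0.06 and 0.1 m and y of spool in the frame of bay_red between -0.045 and 0.045 m and z of spool in the frame of bay_red between -0.01 and 0.01 m and linear speed of each of meter, spool below 0.02 m/s); the robot touches nothing.
It fails at once if the multimeter or the spool is let fall or thrown (faster than 0.7 m/s with no finger on it, as after a fall of 25 mm) ((linear speed of meter above 0.7 m/s and contact force between meter and the fingers below 0.1 N) or (linear speed of spool above 0.7 m/s and contact force between spool and the fingers below 0.1 N)).
It fails at once if the breadboard, circuit board or screwdriver is moved by more than 30 mm (distance of any of breadboard, board, driver from where it was at the start of the episode above 0.03 m).
It also fails if it takes over 72 s, if anything falls off the work surface, if the arm or the gripper's body presses on something with over 40 N, if the wrist force passes 120 N, or if a joint passes its speed limit or range.

## Working session

There is one attempt and no reset: what is moved stays moved. The work goes in short steps, Python scripts to look and compute and a tool call to move; the robot and the scene stay as the last step left them, time stands still between calls to the robot, and variables do not carry over. Pictures are saved under pics/ and viewed, at most 11 in all, crops included, and the job is handed in when it is done.

Besides the shell and the picture viewer there is one more tool, called after "Request:" as name([rows], argument=value, ...), one row to a line, values as JSON. send_rows: Moves the arm, as the interface text tells. Its arguments: {"type":"object","properties":{"increments":{"type":"array"},"jaw":{"type":"number"}},"required":["increments"]}

```bash
mkdir -p pics; cat > h.py <<'E'
import numpy as np, cv2
from plant import ctrl
def snap(cam,name=None):
    im=ctrl.snapshot(cam)
    if name: cv2.imwrite('pics/'+name+'.png',im[:,:,::-1])
    return im
def ray(cam,px,z):
    c=ctrl.calibration(cam);K=np.array(c['mtx']);R=np.array(c['attitude']);e=np.array(c['eye'])
    if R.shape!=(3,3):
        from scipy.spatial.transform import Rotation as Ro
        R=Ro.from_euler('xyz',R,degrees=True).as_matrix()
    d=np.linalg.inv(K)@np.array([px[1],px[0],1.]);d=R@np.array([d[0],-d[1],-d[2]])
    return e+d*(z-e[2])/d[2]
def proj(cam,p):
    c=ctrl.calibration(cam);K=np.array(c['mtx']);R=np.array(c['attitude']);e=np.array(c['eye'])
    if R.shape!=(3,3):
        from scipy.spatial.transform import Rotation as Ro
        R=Ro.from_euler('xyz',R,degrees=True).as_matrix()
    q=R.T@(np.array(p)-e);u=K@np.array([q[0],-q[1],-q[2]]);return u[1]/u[2],u[0]/u[2]
def st():
    o=ctrl.get_obs();print({k:np.round(o[k],4).tolist() for k in('clock','tool_pos','orientation','force','opening','gripper_force')})
E
python3 - <<'E'
from h import *
print(ctrl.grasp_offset);st();print(ctrl.calibration('scene'))
Z=dict(cabinet=0,bay_blue=.02,bay_red=.02,tray_handle=.05,supply=0,volts_grip=.107,meter=0,spool=0,driver=0,breadboard=0)
for cam in('scene','side','wrist'):
    im=snap(cam,cam+'0')
    for k,z in Z.items():
        for d in ctrl.spot_point(k,cam)[:1]:
            print(cam,k,round(d['conf'],2),np.round(d['pixel']),np.round(ray(cam,d['pixel'],z),4))
E
```

```text
0.0188
{'clock': 0.0, 'tool_pos': [0.6745, -0.0, 0.2256], 'orientation': [179.9072, -0.0079, -90.0061], 'force': [0.0235, -0.193, 0.4784], 'opening': 0.0877, 'gripper_force': 0.0}
{'mtx': array([[449.98343383,   0.        , 282.89194447],
       [  0.        , 449.98343383, 208.36141887],
       [  0.        ,   0.        ,   1.        ]]), 'eye': array([ 1.08353245, -0.41747552,  0.94450291]), 'attitude': array([36.87638227,  0.92780622, 49.75140523])}
scene cabinet 0.72 [305. 206.] [ 0.6273 -0.2787  0.    ]
scene bay_blue 0.57 [254. 198.] [ 0.5169 -0.2228  0.02  ]
scene bay_red 0.62 [293. 160.] [ 0.5459 -0.3454  0.02  ]
scene tray_handle 0.94 [237. 142.] [ 0.4078 -0.3047  0.05  ]
scene supply 0.77 [188. 388.] [0.667  0.2857 0.    ]
scene volts_grip 0.53 [137. 360.] [0.5496 0.282  0.107 ]
scene meter 0.75 [202. 264.] [0.4832 0.0032 0.    ]
scene spool 0.57 [245. 298.] [ 0.6436 -0.0172  0.    ]
scene breadboard 0.73 [279. 344.] [0.7849 0.0034 0.    ]
side cabinet 0.92 [303. 383.] [ 0.6215 -0.2798  0.    ]
side bay_blue 0.64 [306. 338.] [ 0.5331 -0.2337  0.02  ]
side bay_red 0.57 [339. 386.] [ 0.5437 -0.3428  0.02  ]
side supply 0.82 [177. 238.] [0.6724 0.2896 0.    ]
side volts_grip 0.63 [164. 195.] [0.5392 0.2832 0.107 ]
side meter 0.95 [263. 244.] [0.4756 0.0012 0.    ]
side spool 0.7 [233. 301.] [ 0.6432 -0.0131  0.    ]
side driver 0.7 [207. 148.] [0.4079 0.341  0.    ]
side breadboard 0.76 [208. 333.] [0.774 0.001 0.   ]
wrist supply 0.16 [166. 301.] [ 0.6433 -0.0175  0.    ]
wrist meter 0.59 [179. 439.] [ 0.4723 -0.0022  0.    ]
wrist spool 0.68 [168. 300.] [ 0.6447 -0.0158  0.    ]
wrist breadboard 0.84 [181. 188.] [ 0.7831  0.0011 -0.    ]
```

View pics/scene0.png

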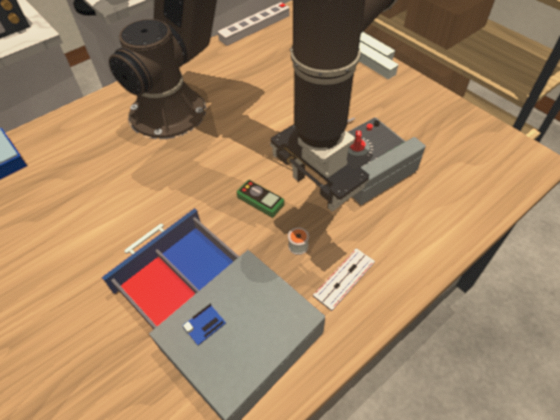

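View pics/side0.png

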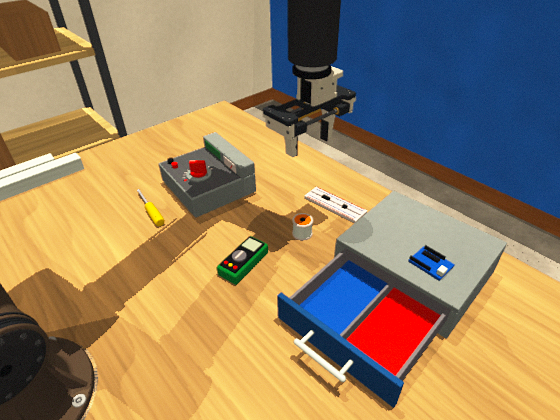

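The scene view has the drawer at lower left (blue half near 200,255, red near 160,290). The meter is at (262,197), the spool at (298,240) and the supply knob at (360,138). The side view agrees with these. I'm moving above the knob for a close look.

Request:
send_rows([
  [[-0.15,0.25,0.1,0],[-0.3,0.5,0.2,0],[-0.45,0.75,0.25,0],[-0.6,1.0,0.25,0],[-0.6,1.0,0.25,0]],
])

```text
clock: 2.28
tool_pos: [0.5533, 0.2031, 0.2773]
orientation: [-180.0, 0.1, -89.7]
force: [0.5, 0.5, 0.7]
opening: 0.0875
gripper_force: 0.0
```

Request:
send_rows([
  [[0,0.2,0,0],[0,0.4,0,0],[0,0.4,0,0],[0,0.4,0,0]],
])

```text
clock: 2.78
tool_pos: [0.5552, 0.2794, 0.2763]
orientation: [180.0, -0.0, -90.0]
force: [0.5, 0.2, -1.2]
opening: 0.0873
gripper_force: 0.0
```

```bash
python3 - <<'E'
from h import *
st()
snap('wrist','w1')
c=ctrl.calibration('wrist');print(c)
for k,z in dict(volts_grip=.107,supply=0,driver=0,volts=.07).items():
    for d in ctrl.spot_point(k,'wrist')[:2]: print(k,round(d['conf'],2),np.round(d['pixel']),np.round(ray('wrist',d['pixel'],z),4))
for d in ctrl.trace('volts','wrist')[:1]: print(d['bbox'],d['conf'])
snap('side')
for d in ctrl.spot_point('driver','side')[:1]: print(d['pixel'])
E
```

```text
{'clock': 2.775, 'tool_pos': [0.5552, 0.2794, 0.2763], 'orientation': [179.9755, -0.0338, -90.0051], 'force': [0.4608, 0.1922, -1.1644], 'opening': 0.0873, 'gripper_force': 0.0}
{'mtx': array([[313.60984705,   0.        , 275.65833238],
       [  0.        , 313.60984705, 208.09858271],
       [  0.        ,   0.        ,   1.        ]]), 'eye': array([0.55482755, 0.21117851, 0.43449967]), 'attitude': array([-1.50561653e+01, -6.96955107e-03,  1.79977153e+02])}
volts_grip 0.6 [191. 285.] [0.5453 0.2807 0.107 ]
supply 0.66 [182. 193.] [0.6705 0.2906 0.    ]
driver 0.93 [205. 378.] [0.408 0.324 0.   ]Traceback (most recent call last):
  File "<stdin>", line 6, in <module>
ValueError: it knows: bay_blue, bay_red, board, breadboard, cabinet, driver, meter, spool, supply, tray_handle, volts_grip
```

View pics/w1.png

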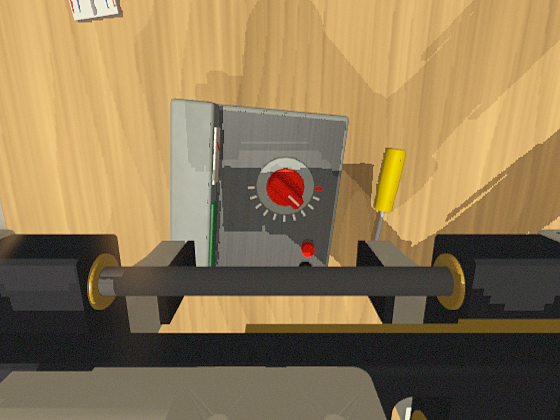

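```bash
python3 - <<'E'
from h import *
im=cv2.imread('pics/w1.png')[:,:,::-1].astype(int)
print(np.round(ctrl.get_obs()['joint_pos'],1))
s=im[150:225,235:330]
R,G,B=s[...,0],s[...,1],s[...,2]
red=((R>120)&(G<80)&(B<80)).astype(np.uint8)
n,l,stt,c=cv2.connectedComponentsWithStats(red)
for i in range(1,n):
    if stt[i,4]>3: print('red',stt[i,4],c[i][::-1]+[150,235])
yy,xx=np.mgrid[150:225,235:330]
big=cv2.fillConvexPoly(np.zeros_like(red),cv2.convexHull(cv2.findNonZero((l==1+np.argmax(stt[1:,4])).astype(np.uint8))),1)
w=(big>0)&(G>95)
print('white',w.sum(),yy[w].mean(),xx[w].mean())
P=np.c_[yy[w],xx[w]];m=P.mean(0);u,S,V=np.linalg.svd(P-m);print(V[0],S)
print('white pos',ray('wrist',m,.114))
for d in ctrl.trace('volts_grip','wrist')[:1]: print(d['bbox'],d['conf'],[round(q.mean(),1) for q in np.nonzero(d['mask'])])
g=cv2.resize(im[140:280,160:360].astype(np.uint8),None,fx=4,fy=4,interpolation=cv2.INTER_CUBIC);cv2.imwrite('pics/w1c.png',g[:,:,::-1])
E
```

```text
[ 44.7  14.   -2.    0.  -74.  -44.7]
red 1124 [187.62188612 285.30427046]
red 32 [188.1875  317.96875]
white 71 197.95774647887325 292.38028169014086
[-0.21169509 -0.97733576] [80.58726467 69.01665311]
white pos [0.53735106 0.2864717  0.114     ]
[264.6, 169.5, 300.9, 212.2] 0.79 [np.float64(188.5), np.float64(285.4)]
```

View pics/w1c.png

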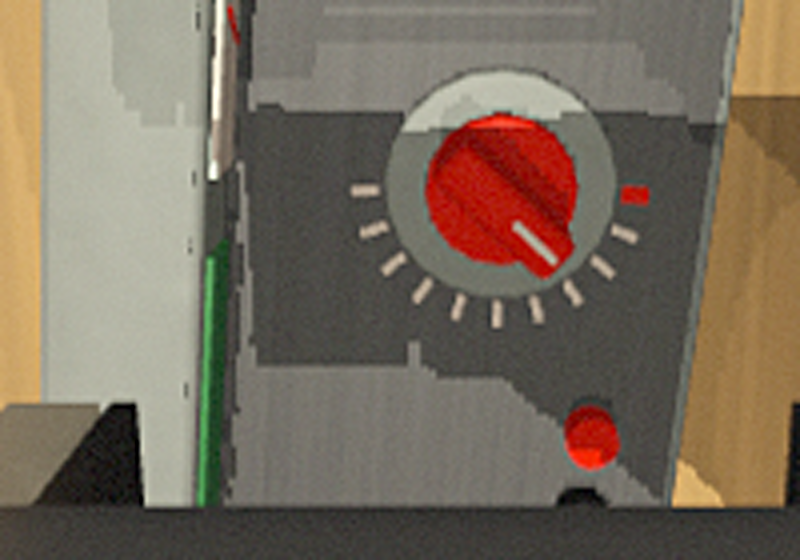

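```bash
python3 - <<'E'
from h import *
f=lambda r,c,z: ray('wrist',(140+r/4,160+c/4),z)
a=f(225,515,.114);b=f(263,555,.114);d=b-a;print('bar',np.degrees(np.arctan2(d[1],-d[0])))
c=f(185,502,.07);t=f(195,635,.071);e=f(190,365,.071)
for q in(t,e): print(np.degrees(np.arctan2((q-c)[1],-(q-c)[0])))
print('center',c)
# supply hood edge
p=f(20,42,.105);q=f(380,42,.105);print('hood',p,q)
p=f(0,742,.07);q=f(505,668,.07);print('front',p,q)
E
```

```text
bar 43.98632411218079
4.12761351908286
178.19415775299436
center [0.54327229 0.28273095 0.07      ]
hood [0.66352085 0.23244519 0.105     ] [0.67220471 0.33103842 0.105     ]
front [0.47538265 0.22926722 0.07      ] [0.48988227 0.38590547 0.07      ]
```

Request:
send_rows([
  [[-0.03,0.0,-0.1,0.12],[-0.057,0.012,-0.2,0.24],[-0.057,0.012,-0.3,0.36],[-0.057,0.012,-0.4,0.48],[-0.057,0.012,-0.5,0.535],[-0.057,0.012,-0.55,0.535],[-0.057,0.012,-0.7,0.535],[-0.057,0.012,-0.82,0.535],[-0.057,0.012,-0.94,0.535],[-0.057,0.012,-0.94,0.535]],
], jaw=0.5)

```text
clock: 4.28
tool_pos: [0.5429, 0.2814, 0.0873]
orientation: [179.8, 0.0, -44.1]
force: [0.5, 0.2, 0.9]
opening: 0.0435
gripper_force: 0.0
```

Request:
send_rows([
  [[0,0,0,0],[0,0,0,0],[0,0,0,0],[0,0,0,0]],
], jaw=0.1)

```text
clock: 4.78
tool_pos: [0.5428, 0.2815, 0.0891]
orientation: [179.9, 0.0, -44.0]
force: [-5.4, -3.4, 6.3]
opening: 0.0136
gripper_force: 30.0
```

Request:
send_rows([
  [[0,0,0,0.1],[0,0,0,0.2],[0,0,0,0.3],[0,0,0,0.4],[0,0,0,0.43],[0,0,0,0.46],[0,0,0,0.48],[0,0,0,0.48],[0,0,0,0.48]],
])

```text
clock: 5.9
tool_pos: [0.5422, 0.2801, 0.0891]
orientation: [179.8, 0.1, -2.9]
force: [-6.2, -6.3, 9.4]
opening: 0.0139
gripper_force: 30.8
```

```bash
python3 - <<'E'
from h import *
st();print(ctrl.get_obs()['moment'])
E
```

```text
{'clock': 5.9, 'tool_pos': [0.5422, 0.2801, 0.0891], 'orientation': [179.8262, 0.1489, -2.8797], 'force': [-6.1527, -6.2908, 9.3505], 'opening': 0.0139, 'gripper_force': 30.8351}
[-2.60977365  2.03749125 -0.70707488]
```

Request:
send_rows([
  [[0,0,0,0],[0,0,0,0],[0,0,0,0],[0,0,0.25,0],[0,0,0.5,0],[0,-0.25,0.75,0],[0,-0.3,0.95,0],[0,-0.3,0.95,0],[0,-0.3,0.95,0]],
], jaw=0.5)

```text
clock: 7.02
tool_pos: [0.5433, 0.2225, 0.2782]
orientation: [-180.0, 0.0, -2.8]
force: [-0.1, 0.1, -1.0]
opening: 0.0439
gripper_force: 0.0
```

```bash
python3 - <<'E'
from h import *
st()
im=snap('wrist')
r,c=proj('wrist',[.5435,.2818,.09]);print(r,c);r=int(r);c=int(c)
i2=snap('side')
g=cv2.resize(im[max(r-60,0):r+60,c-60:c+60],None,fx=3.5,fy=3.5,interpolation=cv2.INTER_CUBIC)
s=cv2.resize(i2[130:210,150:250],None,fx=3.75,fy=5.25)[:g.shape[0]]
s=s[:min(len(s),len(g))];g=g[:len(s)]
cv2.imwrite('pics/k2.png',np.hstack([g,s])[:,:,::-1]);print(ctrl.calibration('wrist'))
E
```

```text
{'clock': 7.025, 'tool_pos': [0.5433, 0.2225, 0.2782], 'orientation': [-179.9717, 0.0129, -2.7824], 'force': [-0.1318, 0.1492, -0.9514], 'opening': 0.0439, 'gripper_force': 0.0}
189.67890893376503 224.3959270883841
{'mtx': array([[313.60984705,   0.        , 275.65833238],
       [  0.        , 313.60984705, 208.09858271],
       [  0.        ,   0.        ,   1.        ]]), 'eye': array([0.61284346, 0.22124562, 0.43501985]), 'attitude': array([-1.51891270e+01, -8.26670296e-02, -9.27379649e+01])}
```

View pics/k2.png

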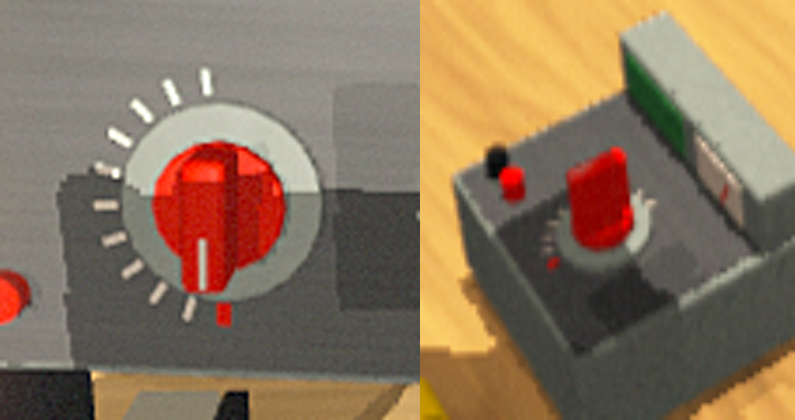

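```bash
python3 - <<'E'
from h import *
f=lambda r,c,z: ray('wrist',(129+r/3.5,164+c/3.5),z)
def an(a,b): d=b-a; return np.degrees(np.arctan2(d[1],-d[0]))
print(an(f(240,203,.114),f(290,202,.114)), an(f(202,220,.07),f(315,224,.071)))
print(an(f(155,183,.114),f(280,183,.114)),an(f(150,240,.114),f(280,236,.114)),f(202,220,.07))
E
```

```text
6.416526472144463 2.8555716263832553
5.576934946459702 6.548852790271362 [0.54281713 0.28190766 0.07      ]
```

The white pointer (202,265) now points at the red zero tick (224,315). The tool also slipped against a 0.7 N m resistance, so the knob is at its stop. Next is the meter.

Request:
send_rows([
  [[-0.08,-0.25,0,0],[-0.16,-0.5,0,0],[-0.24,-0.75,0,0],[-0.32,-1.0,0,0],[-0.32,-1.0,0,0]],
], jaw=1)

```text
clock: 7.75
tool_pos: [0.4782, 0.0202, 0.2779]
orientation: [180.0, 0.1, -2.9]
force: [-0.1, 0.2, -0.8]
opening: 0.0857
gripper_force: 0.0
```

Request:
send_rows([
  [[0,-0.11,0,0],[0,-0.11,0,0],[0,-0.11,0,0]],
])

```text
clock: 8.12
tool_pos: [0.4797, 0.001, 0.2779]
orientation: [180.0, 0.1, -2.8]
force: [0.0, -0.4, 0.6]
opening: 0.0875
gripper_force: 0.0
```

```bash
python3 - <<'E'
from h import *
st()
snap('wrist','m1')
for k,z in dict(meter=0,spool=0).items():
    for d in ctrl.spot_point(k,'wrist')[:1]: print(k,round(d['conf'],2),np.round(d['pixel']),np.round(ray('wrist',d['pixel'],z),4))
    for d in ctrl.trace(k,'wrist')[:1]:
        c=max(cv2.findContours(d['mask'].astype(np.uint8),0,2)[0],key=len)
        zz=.03 if k=='meter' else .045
        q=np.array([ray('wrist',(y,x),zz)[:2] for x,y in c[:,0]],np.float32)
        print(k,d['conf'],d['bbox'],cv2.minAreaRect(q))
E
```

```text
{'clock': 8.125, 'tool_pos': [0.4797, 0.001, 0.2779], 'orientation': [179.9773, 0.0606, -2.7536], 'force': [0.0025, -0.4466, 0.5673], 'opening': 0.0875, 'gripper_force': 0.0}
meter 0.92 [178. 276.] [0.4758 0.0021 0.    ]
meter 0.81 [245.0, 133.3, 308.7, 231.0] ((0.47439008951187134, 0.00099225714802742), (0.12073896825313568, 0.05550039932131767), 13.671751022338867)
spool 0.65 [ 48. 284.] [ 0.6403 -0.015   0.    ]
```

View pics/m1.png

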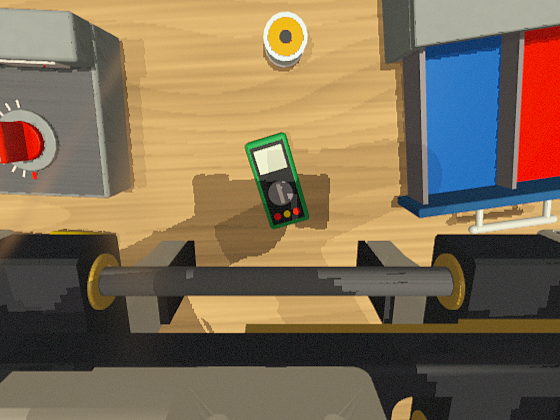

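The meter is at (178,276) in the wrist view, turned about +13.7°. The spool is at (38,285) and the drawer is at upper right. I'm picking the meter.

Request:
send_rows([
  [[-0.01,0,-0.2,0.1],[-0.025,0,-0.45,0.19],[-0.025,0,-0.7,0.192],[-0.025,0,-0.9,0.192],[-0.025,0,-1.0,0.192]],
])

```text
clock: 9.0
tool_pos: [0.4734, 0.0002, 0.0765]
orientation: [180.0, 0.2, 13.7]
force: [-0.2, -0.5, -0.0]
opening: 0.0878
gripper_force: 0.0
```

Request:
send_rows([
  [[0,0,-0.1,0],[0,0,-0.2,0],[0,0,-0.3,0],[0,0,-0.35,0],[0,0,-0.35,0]],
])

```text
clock: 9.62
tool_pos: [0.4743, 0.0004, 0.0082]
orientation: [180.0, 0.1, 13.8]
force: [-0.4, -0.4, -0.2]
opening: 0.0874
gripper_force: 0.0
```

Request:
send_rows([
  [[0,0,0,0],[0,0,0,0],[0,0,0,0],[0,0,0,0],[0,0,0,0]],
], jaw=0.3)

```text
clock: 10.25
tool_pos: [0.4748, 0.0004, 0.0089]
orientation: [180.0, -0.0, 13.7]
force: [-0.5, -0.7, 5.8]
opening: 0.0556
gripper_force: 30.0
```

Request:
send_rows([
  [[0,0,0.2,0],[0,0,0.5,0],[0,-0.2,0.8,-0.02],[0,-0.45,1.0,-0.05],[0,-0.7,1.0,-0.06],[0.0,-0.95,1.0,-0.06],[0.0,-0.95,1.0,-0.06],[0,-0.95,1.0,-0.06]],
])

```text
clock: 11.25
tool_pos: [0.474, -0.1896, 0.2079]
orientation: [-180.0, 0.1, 8.5]
force: [-0.1, 0.4, -1.6]
opening: 0.0559
gripper_force: 30.0
```

```bash
python3 - <<'E'
from h import *
st()
snap('wrist','d1')
for k,z in dict(bay_blue=.02,bay_red=.02,tray_handle=.05,cabinet=0).items():
    for d in ctrl.spot_point(k,'wrist')[:1]: print(k,round(d['conf'],2),np.round(d['pixel']),np.round(ray('wrist',d['pixel'],z),4))
E
```

```text
{'clock': 11.25, 'tool_pos': [0.474, -0.1896, 0.2079], 'orientation': [-179.9618, 0.0623, 8.5019], 'force': [-0.0502, 0.4439, -1.618], 'opening': 0.0559, 'gripper_force': 29.9967}
bay_blue 0.78 [139. 322.] [ 0.5348 -0.2281  0.02  ]
bay_red 0.7 [146. 428.] [ 0.5449 -0.3438  0.02  ]
cabinet 0.77 [ 54. 380.] [ 0.6315 -0.2752  0.    ]
```

View pics/d1.png

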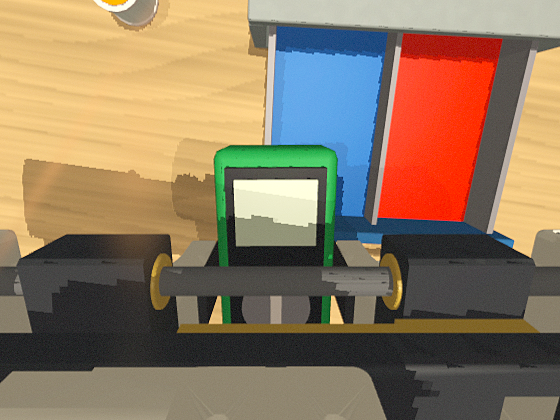

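```bash
python3 - <<'E'
from h import *
im=cv2.imread('pics/d1.png')[:,:,::-1].astype(int)
B=(im[...,2]>110)&(im[...,2]-im[...,0]>60); R=(im[...,0]>150)&(im[...,1]<90)&(im[...,2]<90)
# row profiles
for r in(60,90,120,180,205):
    row=im[r]; print(r,'blue',np.nonzero(B[r,255:400])[0][[0,-1]]+255,'red',np.nonzero(R[r,375:520])[0][[0,-1]]+375)
    print('  div',[tuple(row[c]) for c in range(372,404,2)])
for r in (60,100,140): print(r,[ (c,int(im[r,c].sum())) for c in range(262,280)])
for r in (80,140,200): print(r,[ (c,int(im[r,c].sum())) for c in range(490,532,2)])
for c in(300,350,450,500,540): print(c,[(r,int(im[r,c].sum())) for r in range(12,48,2)])
E
```

```text
60 blue [275 383] red [400 497]
  div [(np.int64(84), np.int64(161), np.int64(229)), (np.int64(85), np.int64(159), np.int64(229)), (np.int64(87), np.int64(158), np.int64(229)), (np.int64(85), np.int64(158), np.int64(228)), (np.int64(91), np.int64(166), np.int64(238)), (np.int64(35), np.int64(82), np.int64(150)), (np.int64(84), np.int64(86), np.int64(104)), (np.int64(82), np.int64(76), np.int64(68)), (np.int64(83), np.int64(81), np.int64(76)), (np.int64(86), np.int64(82), np.int64(77)), (np.int64(72), np.int64(69), np.int64(67)), (np.int64(209), np.int64(198), np.int64(189)), (np.int64(203), np.int64(194), np.int64(184)), (np.int64(194), np.int64(205), np.int64(197)), (np.int64(255), np.int64(83), np.int64(53)), (np.int64(255), np.int64(78), np.int64(51))]
90 blue [274 379] red [396 491]
  div [(np.int64(83), np.int64(156), np.int64(228)), (np.int64(86), np.int64(160), np.int64(229)), (np.int64(85), np.int64(158), np.int64(230)), (np.int64(40), np.int64(97), np.int64(167)), (np.int64(71), np.int64(79), np.int64(102)), (np.int64(85), np.int64(80), np.int64(74)), (np.int64(83), np.int64
[... 4458 characters left out ...]
3), (32, 233), (34, 228), (36, 244), (38, 234), (40, 230), (42, 244), (44, 240), (46, 230)]
450 [(12, 601), (14, 591), (16, 589), (18, 585), (20, 595), (22, 590), (24, 587), (26, 588), (28, 586), (30, 524), (32, 322), (34, 251), (36, 195), (38, 169), (40, 201), (42, 221), (44, 211), (46, 197)]
500 [(12, 582), (14, 591), (16, 585), (18, 586), (20, 587), (22, 589), (24, 578), (26, 580), (28, 580), (30, 583), (32, 566), (34, 439), (36, 238), (38, 278), (40, 190), (42, 192), (44, 215), (46, 197)]
540 [(12, 569), (14, 571), (16, 570), (18, 576), (20, 570), (22, 571), (24, 578), (26, 575), (28, 579), (30, 571), (32, 577), (34, 539), (36, 474), (38, 244), (40, 249), (42, 256), (44, 259), (46, 268)]
```

```bash
python3 - <<'E'
from h import *
f=lambda r,c,z: ray('wrist',(r,c),z)[:2]
im=cv2.imread('pics/d1.png')[:,:,::-1].astype(int)
R=(im[...,0]>150)&(im[...,1]<90)&(im[...,2]<90)
def line(n,P,z,ax):
    Q=np.array([f(r,c,z) for r,c in P]); p=np.polyfit(Q[:,ax],Q[:,1-ax],1); print(n,Q.round(4).tolist(),np.degrees(np.arctan(p[0]))); return Q
D=line('div',[(60,396.5),(120,388.5),(205,376)],.05,0)
L=line('L',[(60,273.5),(100,272),(140,270.5)],.062,0)
Rr=line('R',[(80,523.5),(140,508.5),(200,493.5)],.062,0)
F=line('roof',[(23,300),(26,350),(32,450),(34.5,500),(37,540)],.09,1)
P=line('panel',[(np.nonzero(R[:,c])[0].max(),c) for c in(390,410,430,450)],.02,1)
th=np.radians(8.5)
for t in(8,8.5,9):
    t=np.radians(t);X=np.array([np.cos(t),np.sin(t)]);Y=np.array([-np.sin(t),np.cos(t)])
    print(t,[((Q@X).mean().round(4),(Q@Y).round(4).tolist()) for Q in(D,L,Rr)], 'roof',(F@X).round(4),'panel',(P@X).round(4))
E
```

```text
div [[0.6167, -0.2785], [0.5634, -0.2842], [0.4783, -0.2921]] 5.5860261823428194
L [[0.5974, -0.1661], [0.5637, -0.1698], [0.5279, -0.1737]] 6.243333091476323
R [[0.6151, -0.3925], [0.562, -0.3973], [0.5035, -0.4025]] 5.119201934703076
roof [[0.622, -0.1837], [0.6259, -0.2231], [0.6337, -0.3024], [0.638, -0.3422], [0.6411, -0.3743]] -5.720930622965
panel [[0.4606, -0.3223], [0.4629, -0.3455], [0.4652, -0.3686], [0.4675, -0.3918]] -5.708462472667399
0.13962634015954636 [(np.float64(0.5078), [-0.3616, -0.3598, -0.3558]), (np.float64(0.5339), [-0.2476, -0.2466, -0.2455]), (np.float64(0.4994), [-0.4743, -0.4716, -0.4687])] roof [0.5904 0.5888 0.5855 0.5842 0.5828] panel [0.4112 0.4103 0.4094 0.4084]
0.14835298641951802 [(np.float64(0.5046), [-0.3666, -0.3643, -0.3596]), (np.float64(0.5317), [-0.2526, -0.2512, -0.2498]), (np.float64(0.4953), [-0.4791, -0.476, -0.4725])] roof [0.5881 0.5861 0.5821 0.5804 0.5787] panel [0.4079 0.4067 0.4056 0.4045]
0.15707963267948966 [(np.float64(0.5014), [-0.3715, -0.3688, -0.3633]), (np.float64(0.5295), [-0.2575, -0.2559, -0.2541]), (np.float64(0.4911), [-0.4839, -0.4803, -0.4763])] roof [0.5857 0.5833 0.5786 0.5766 0.5746] panel [0.4045 0.4031 0.4018 0.4005]
```

Request:
send_rows([
  [[0.13,-0.1,0,-0.033],[0.257,-0.2,0,-0.033],[0.257,-0.2,-0.1,-0.033],[0.257,-0.2,-0.3,-0.033],[0.257,-0.2,-0.5,-0.033],[0.257,-0.2,-0.7,-0.033],[0.257,-0.2,-0.78,-0.033],[0.257,-0.2,-0.78,-0.033]],
])

```text
clock: 12.5
tool_pos: [0.5259, -0.2292, 0.0521]
orientation: [-180.0, 0.1, 5.8]
force: [-0.3, 0.6, -1.8]
opening: 0.056
gripper_force: 30.0
```

Request:
send_rows([
  [[0,0,-0.03,0],[0,0,-0.06,0],[0,0,-0.09,0],[0,0,-0.105,0],[0,0,-0.105,0],[0,0,-0.105,0]],
])

```text
clock: 13.25
tool_pos: [0.5261, -0.2297, 0.0317]
orientation: [180.0, -0.0, 5.7]
force: [-0.1, -0.6, -1.7]
opening: 0.0556
gripper_force: 30.0
```

Request:
send_rows([
  [[0,0,-0.007,0],[0,0,-0.013,0],[0,0,-0.013,0]],
])

```text
clock: 13.62
tool_pos: [0.526, -0.2296, 0.029]
orientation: [180.0, -0.0, 5.7]
force: [0.7, -0.1, -2.0]
opening: 0.0558
gripper_force: 30.0
```

Request:
send_rows([
  [[0,0,0,0],[0,0,0,0],[0,0,0,0],[0,0,0,0]],
], jaw=0.7)

```text
clock: 14.12
tool_pos: [0.5261, -0.2297, 0.029]
orientation: [180.0, -0.0, 5.7]
force: [0.5, -0.2, -0.1]
opening: 0.0613
gripper_force: 0.0
```

Request:
send_rows([
  [[0,0,0.1,0],[0,0,0.3,0],[0,0,0.6,0],[0,0,0.9,0],[0.1,0.25,1.0,0],[0.3,0.5,1.0,0],[0.4,0.75,1.0,0],[0.48,1.0,1.0,0],[0.48,1.0,1.0,0],[0.48,1.0,1.0,0]],
])

```text
clock: 15.38
tool_pos: [0.6218, -0.0295, 0.2287]
orientation: [180.0, 0.0, 5.8]
force: [-0.4, 0.1, 0.1]
opening: 0.0615
gripper_force: 0.0
```

```bash
python3 - <<'E'
from h import *
st()
snap('wrist')
for d in ctrl.spot_point('spool','wrist')[:1]: print(round(d['conf'],2),np.round(d['pixel']),np.round(ray('wrist',d['pixel'],0),4))
for d in ctrl.trace('spool','wrist')[:1]:
    im=None;c=max(cv2.findContours(d['mask'].astype(np.uint8),0,2)[0],key=len);print(d['bbox'])
    q=np.array([ray('wrist',(y,x),.045)[:2] for x,y in c[:,0]],np.float32);print('y range',q.min(0),q.max(0))
snap('side','s2')
for d in ctrl.spot_point('spool','side')[:1]: print(np.round(ray('side',d['pixel'],0),4))
for d in ctrl.spot_point('meter','side')[:1]: print('meter',d['conf'],np.round(ray('side',d['pixel'],.02),4))
E
```

```text
{'clock': 15.375, 'tool_pos': [0.6218, -0.0295, 0.2287], 'orientation': [179.9947, 0.0317, 5.7873], 'force': [-0.4181, 0.0999, 0.1144], 'opening': 0.0615, 'gripper_force': 0.0}
0.9 [164. 268.] [ 0.6415 -0.0171  0.    ]
[243.0, 142.8, 289.9, 193.1]
y range [ 0.6182827 -0.0415961] [0.6704363  0.00799384]
[ 0.6439 -0.0138  0.    ]
meter 0.94 [ 0.5277 -0.2308  0.02  ]
```

View pics/s2.png

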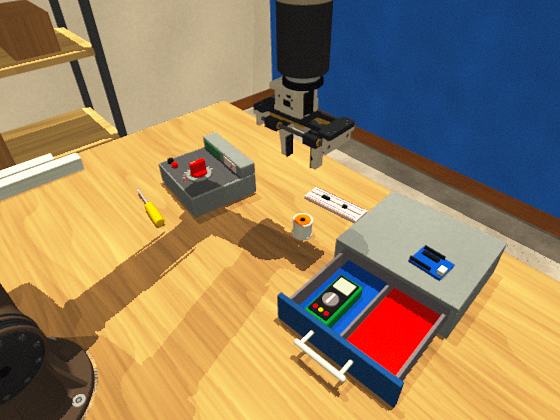

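The meter lies face up in the blue half, at (333,300) in the side view. Next is the spool.

Request:
send_rows([
  [[0.106,0.065,-0.15,0],[0.106,0.065,-0.35,0],[0.106,0.065,-0.6,0],[0.106,0.065,-0.8,0],[0.106,0.065,-0.92,0],[0.106,0.065,-1.0,0],[0.106,0.065,-1.0,0]],
], jaw=1)

```text
clock: 16.55
tool_pos: [0.6427, -0.0171, 0.0281]
orientation: [180.0, 0.1, 5.7]
force: [1.0, 0.1, 0.0]
opening: 0.0876
gripper_force: 0.0
```

Request:
send_rows([
  [[0,0,-0.083,0],[0,0,-0.083,0],[0,0,-0.083,0]],
])

```text
clock: 16.92
tool_pos: [0.6435, -0.0166, 0.0128]
orientation: [180.0, -0.0, 5.7]
force: [0.3, 0.5, -0.9]
opening: 0.0874
gripper_force: 0.0
```

Request:
send_rows([
  [[0,0,0,0],[0,0,0,0],[0,0,0,0],[0,0,0,0],[0,0,0,0]],
], jaw=0.3)

```text
clock: 17.55
tool_pos: [0.6432, -0.0167, 0.0124]
orientation: [180.0, 0.0, 5.7]
force: [-0.1, 0.1, 1.1]
opening: 0.0493
gripper_force: 30.0
```

Request:
send_rows([
  [[0,0,0.2,0],[0,0,0.5,0],[-0.05,-0.1,0.8,0],[-0.2,-0.35,1.0,0],[-0.35,-0.6,1.0,0],[-0.53,-0.85,1.0,0],[-0.53,-1.0,1.0,0],[-0.53,-1.0,1.0,0]],
])

```text
clock: 18.55
tool_pos: [0.5361, -0.2185, 0.2121]
orientation: [-180.0, 0.0, 5.6]
force: [-0.5, 0.8, -2.0]
opening: 0.0493
gripper_force: 30.0
```

Request:
send_rows([
  [[0,-0.25,0,0],[0,-0.5,0,0],[0,-0.64,0,0],[0,-0.64,-0.2,0],[0,-0.64,-0.4,0],[0,-0.64,-0.6,0],[0,-0.64,-0.75,0],[0,-0.64,-0.8,0],[0,-0.64,-0.8,0]],
])

```text
clock: 19.68
tool_pos: [0.5373, -0.3443, 0.0521]
orientation: [-180.0, 0.1, 5.8]
force: [-1.2, 0.0, -1.2]
opening: 0.0497
gripper_force: 30.0
```

Set-down height: TCP ≈ 0.0325.

Request:
send_rows([
  [[0,0,-0.03,0],[0,0,-0.06,0],[0,0,-0.085,0],[0,0,-0.097,0],[0,0,-0.097,0],[0,0,-0.097,0]],
])

```text
clock: 20.42
tool_pos: [0.5373, -0.3447, 0.0331]
orientation: [180.0, -0.0, 5.7]
force: [0.6, -1.1, -2.4]
opening: 0.0494
gripper_force: 30.0
```

Request:
send_rows([
  [[0,0,0,0],[0,0,0,0],[0,0,0,0],[0,0,0,0]],
], jaw=0.65)

```text
clock: 20.92
tool_pos: [0.5373, -0.3446, 0.0331]
orientation: [180.0, -0.0, 5.7]
force: [-0.5, -0.6, 0.3]
opening: 0.0565
gripper_force: 0.0
```

Request:
send_rows([
  [[0,0,0.1,0],[0,0,0.25,0],[0,0,0.5,0],[-0.2,0,0.7,0],[-0.5,0,0.7,0],[-0.8,0,0.7,0],[-0.8,0,0.7,0]],
])

```text
clock: 21.8
tool_pos: [0.3735, -0.3442, 0.1736]
orientation: [-180.0, -0.0, 5.6]
force: [0.9, 0.2, 0.5]
opening: 0.0573
gripper_force: 0.0
```

```bash
python3 - <<'E'
from h import *
st()
a=snap('side')
for k,z in dict(meter=.02,spool=.02,tray_handle=.05).items():
    for d in ctrl.spot_point(k,'side')[:1]: print(k,d['conf'],np.round(ray('side',d['pixel'],z),4))
b=snap('scene')
for k,z in dict(meter=.02,spool=.02,tray_handle=.05).items():
    for d in ctrl.spot_point(k,'scene')[:1]: print(k,d['conf'],np.round(ray('scene',d['pixel'],z),4))
g=np.hstack([a[200:410,250:530],b[170:380,60:340]])
cv2.imwrite('pics/p3.png',cv2.resize(g,(800,300))[:,:,::-1])
E
```

```text
{'clock': 21.8, 'tool_pos': [0.3735, -0.3442, 0.1736], 'orientation': [-179.9838, -0.0337, 5.6245], 'force': [0.8898, 0.1548, 0.4511], 'opening': 0.0573, 'gripper_force': 0.0}
spool 0.63 [ 0.7634 -0.2915  0.02  ]
tray_handle 0.94 [ 0.4128 -0.2958  0.05  ]
meter 0.81 [ 0.5264 -0.2266  0.02  ]
spool 0.8 [ 0.5461 -0.3432  0.02  ]
tray_handle 0.61 [ 0.4171 -0.3052  0.05  ]
```

View pics/p3.png

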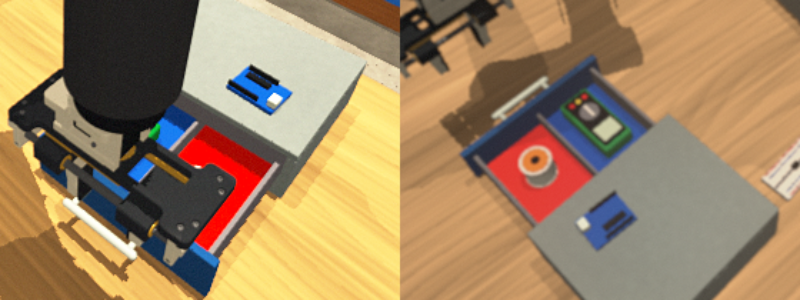

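Both are in place: the spool is upright in the red half (538,165) and the meter in the blue half (600,120). I'm shutting the drawer by its handle.

Request:
send_rows([
  [[-0.01,0.1,0,0],[-0.01,0.205,-0.1,0],[-0.01,0.205,-0.3,0],[-0.01,0.205,-0.5,0],[-0.01,0.205,-0.69,0],[-0.01,0.205,-0.69,0]],
], jaw=0)

```text
clock: 22.95
tool_pos: [0.3734, -0.3028, 0.0326]
orientation: [-179.9, 0.3, 5.7]
force: [-0.5, -0.7, 0.5]
opening: 0.0032
gripper_force: 0.0
```

Request:
send_rows([
  [[0.02,0.002,0,0],[0.05,0.005,0,0],[0.085,0.0085,0,0],[0.12,0.012,0,0],[0.16,0.016,0,0],[0.2,0.02,0,0],[0.25,0.025,0,0],[0.3,0.03,0,0],[0.35,0.035,0,0],[0.4,0.04,0,0],[0.44,0.044,0,0],[0.47,0.047,0,0]],
])

```text
clock: 24.45
tool_pos: [0.4697, -0.2942, 0.0349]
orientation: [180.0, 0.0, 5.7]
force: [-2.1, -1.0, 0.7]
opening: 0.0004
gripper_force: 1.0
```

Request:
send_rows([
  [[0.04,0.004,0,0],[0.09,0.009,0,0],[0.14,0.014,0,0],[0.19,0.019,0,0],[0.24,0.024,0,0],[0.29,0.029,0,0],[0.33,0.033,0,0],[0.36,0.036,0,0],[0.38,0.038,0,0],[0.39,0.039,0,0],[0.39,0.039,0,0]],
])

```text
clock: 25.82
tool_pos: [0.5475, -0.2863, 0.0351]
orientation: [180.0, -0.0, 5.7]
force: [0.3, -0.3, -0.3]
opening: 0.0004
gripper_force: 0.1
```

Request:
send_rows([
  [[0.01,0.001,0,0],[0.02,0.002,0,0],[0.03,0.003,0,0],[0.04,0.004,0,0],[0.05,0.005,0,0],[0.05,0.005,0,0]],
])

```text
clock: 26.58
tool_pos: [0.5577, -0.2854, 0.035]
orientation: [180.0, -0.0, 5.7]
force: [0.1, -0.3, -0.6]
opening: 0.0003
gripper_force: 0.1
```

```bash
python3 - <<'E'
from h import *
st()
b=snap('scene')
for k,z in dict(tray_handle=.05,spool=.02).items():
    for d in ctrl.spot_point(k,'scene')[:1]: print(k,d['conf'],np.round(ray('scene',d['pixel'],z),4))
cv2.imwrite('pics/c4.png',cv2.resize(b[170:380,60:340],(800,600))[:,:,::-1])
E
```

```text
{'clock': 26.575, 'tool_pos': [0.5577, -0.2854, 0.035], 'orientation': [179.991, -0.0357, 5.7491], 'force': [0.1279, -0.3361, -0.5735], 'opening': 0.0003, 'gripper_force': 0.1108}
tray_handle 0.58 [ 0.5791 -0.2864  0.05  ]
```

View pics/c4.png

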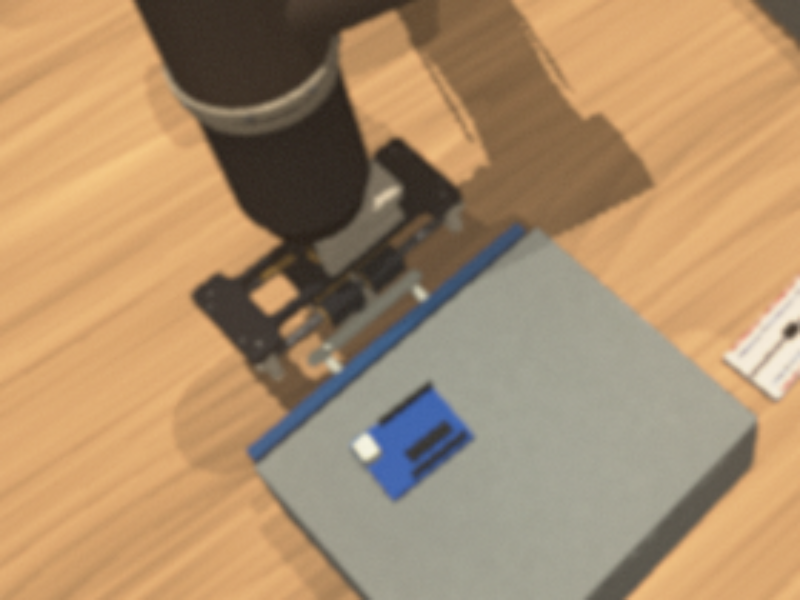

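The drawer is nearly shut: the panel lies along the cabinet face from (250,455) to (525,230). I'll keep pushing until it resists.

Request:
send_rows([
  [[0.01,0.001,0,0],[0.02,0.002,0,0],[0.03,0.003,0,0],[0.03,0.003,0,0]],
])

```text
clock: 27.22
tool_pos: [0.5636, -0.2848, 0.0349]
orientation: [180.0, -0.0, 5.7]
force: [-0.3, 0.3, 0.5]
opening: 0.0001
gripper_force: 0.2
```

Request:
send_rows([
  [[0.01,0.001,0,0],[0.02,0.002,0,0],[0.03,0.003,0,0],[0.03,0.003,0,0]],
])

```text
clock: 27.72
tool_pos: [0.567, -0.2844, 0.0348]
orientation: [-180.0, 0.2, 5.7]
force: [-7.1, -0.9, 6.6]
opening: 0.0009
gripper_force: 4.0
```

Resistance has appeared. I'll press a touch more.

Request:
send_rows([
  [[0.01,0.001,0,0],[0.02,0.002,0,0],[0.02,0.002,0,0]],
])

```text
clock: 28.1
tool_pos: [0.5671, -0.2843, 0.0348]
orientation: [-179.9, 0.6, 5.7]
force: [-19.6, -2.2, 14.7]
opening: 0.0002
gripper_force: 9.6
```

Request:
send_rows([
  [[0.01,0.001,0,0],[0.01,0.001,0,0],[0.01,0.001,0,0]],
])

```text
clock: 28.48
tool_pos: [0.5672, -0.2843, 0.0348]
orientation: [-179.9, 0.8, 5.6]
force: [-25.2, -3.3, 18.1]
opening: 0.0006
gripper_force: 12.3
```

Request:
send_rows([
  [[-0.03,-0.003,0,0],[-0.1,-0.01,0,0],[-0.3,-0.03,0,0],[-0.4,-0.04,0.1,0],[-0.4,0.1,0.4,0],[-0.4,0.3,0.8,0],[-0.4,0.6,1,0],[-0.4,0.9,1,0],[-0.4,1,1,0],[-0.4,1,1,0]],
])

```text
clock: 29.72
tool_pos: [0.4959, -0.0808, 0.2363]
orientation: [-180.0, -0.2, 6.0]
force: [-0.0, -0.5, 0.4]
opening: 0.0006
gripper_force: 0.0
```

```bash
python3 - <<'E'
from h import *
st()
a=snap('scene','e1')
b=snap('side')
for c in('scene','side'):
    for d in ctrl.spot_point('tray_handle',c)[:1]:
        p=ray(c,d['pixel'],.05);print(c,d['conf'],p.round(4),p[0]*.9951+p[1]*.0993)
g=np.hstack([cv2.resize(a[170:380,60:340],(400,300)),cv2.resize(b[130:410,150:523],(400,300))])
cv2.imwrite('pics/e1.png',g[:,:,::-1])
E
```

```text
{'clock': 29.725, 'tool_pos': [0.4959, -0.0808, 0.2363], 'orientation': [-179.9555, -0.2206, 5.991], 'force': [-0.0218, -0.4539, 0.3883], 'opening': 0.0006, 'gripper_force': 0.0}
scene 0.96 [ 0.5856 -0.2865  0.05  ] 0.5543317062502107
side 0.24 [ 0.5859 -0.3003  0.05  ] 0.5532417038196811
```

View pics/e1.png

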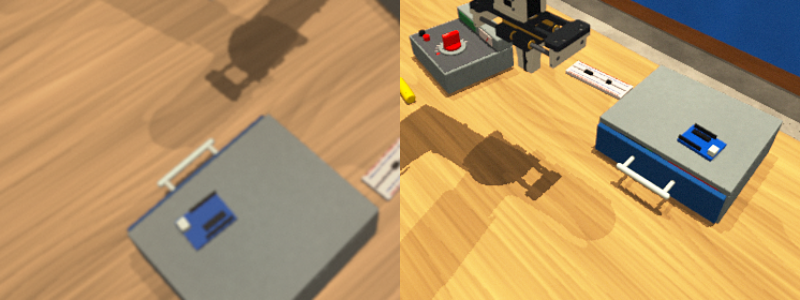

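The drawer is fully shut: the panel sits flush along the cabinet face in both views, and the handle X of 0.554 matches the expected 0.554. The robot is clear of everything.

```bash
python3 -c "
from plant import ctrl
print(ctrl.close_job())"
```

```text
the job is handed in; nothing more can be done
None
```

The job is handed in at about 30 s of the 72 s allowed: knob turned back to its zero stop, meter face up in the blue half, spool upright in the red half, drawer shut, though the hand-in returned no pass or fail verdict.

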